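Carving tools over to the other rest in reverse order

TASK

Move the four carving tools from the rest they lie on to the empty rest, in reverse order for the left-handed carver: the tool now at the left end goes to the right end of the other rest, the second from the left goes second from the right, and so on. Each tool must lie fully down in its own pair of notches, handle across both rails and butt towards the robot, as it lies now, with all four released and still.

Things in the scene. Friction and masses are not known exactly. Their poses are not given: they have to be found in the camera images.
- full_rest: Wooden tool rest on which the tools lie at the start, left or right of the other. Fixed board 110 deep (x) x 286 wide (y) x 10 mm. Origin: middle of its front edge, on the table; x away from the robot, y left, z up, yaw within 0.25 rad. Carries four light wooden saddles in a row at y = +-35 and +-105 mm, x = 55; which stands where varies.
- empty_rest: Empty tool rest. Fixed board 110 deep (x) x 286 wide (y) x 10 mm. Origin: middle of its front edge, on the table; x away from the robot, y left, z up, yaw within 0.25 rad. Two 10 mm rails at x = 29 and 81 mm, each with felt-lined V notches at y = +-35, +-105 (36 wide, bottom 30, rail top 43 mm high). A tool lies with its origin at x = 85, z = 30 mm, +y along -x, mid-handle at x = 55, z = 38.
- loop_tool: Tool with a flat wire loop tip, 22 mm wide; 164 mm long, handle y = -20 to 82. Origin: mid-length, underside of the handle; +y to the butt, -y to the tip, z up (may roll a little about y). 35 g; grip 30 mm from the origin towards the butt (it balances at 22-30 mm) across the round 15-16 mm handle. Starts in its saddle, butt to the robot; next tool 70 mm away, so open only to about 45 mm.
- knife_tool: Tool with a straight knife blade; 168 mm long, handle y = -23 to 84. Origin: mid-length, underside of the handle; +y to the butt, -y to the tip, z up (may roll a little about y). 35 g; grip 30 mm from the origin towards the butt (it balances at 22-30 mm) across the round 15-16 mm handle. Starts in its saddle, butt to the robot; next tool 70 mm away, so open only to about 45 mm.
- needle_tool: Shortest tool, dark handle, needle tip; 147 mm long, handle y = -20 to 74. Origin: mid-length, underside of the handle; +y to the butt, -y to the tip, z up (may roll a little about y). 35 g; grip 30 mm from the origin towards the butt (it balances at 22-30 mm) across the round 15-16 mm handle. Starts in its saddle, butt to the robot; next tool 70 mm away, so open only to about 45 mm.
- spatula_tool: Tool with a flat blade tip, 15 mm wide; 186 mm long, handle y = -25 to 93. Origin: mid-length, underside of the handle; +y to the butt, -y to the tip, z up (may roll a little about y). 35 g; grip 30 mm from the origin towards the butt (it balances at 22-30 mm) across the round 15-16 mm handle. Starts in its saddle, butt to the robot; next tool 70 mm away, so open only to about 45 mm.
- loop_saddle: Saddle on the full rest in which the loop tool starts; fixed, 62 x 62 mm. Origin: centre of its underside, 55 mm behind the rest's front edge, 10 mm above the table; axes as the rest's. Two notched rails 52 mm apart with 42 mm clear between them, notch sizes and heights above the table as on the empty rest.
- knife_saddle: Saddle on the full rest in which the knife tool starts; fixed, 62 x 62 mm. Origin: centre of its underside, 55 mm behind the rest's front edge, 10 mm above the table; axes as the rest's. Two notched rails 52 mm apart with 42 mm clear between them, notch sizes and heights above the table as on the empty rest.
- needle_saddle: Saddle on the full rest in which the needle tool starts; fixed, 62 x 62 mm. Origin: centre of its underside, 55 mm behind the rest's front edge, 10 mm above the table; axes as the rest's. Two notched rails 52 mm apart with 42 mm clear between them, notch sizes and heights above the table as on the empty rest.
- spatula_saddle: Saddle on the full rest in which the spatula tool starts; fixed, 62 x 62 mm. Origin: centre of its underside, 55 mm behind the rest's front edge, 10 mm above the table; axes as the rest's. Two notched rails 52 mm apart with 42 mm clear between them, notch sizes and heights above the table as on the empty rest.

How it is judged:
At the end, for the whole second after the job is handed in: Each tool lies still in the notch pair of the empty rest that mirrors its saddle (y within 15 mm), its origin 85 mm behind the front edge within 22 mm and 24.5 to 39.5 mm above the table, lengthwise along the rest's x within 0.2 rad, butt to the front (((y of loop_saddle in the frame of full_rest between 0.095 and 0.115 m and y of loop_tool in the frame of empty_rest between -0.12 and -0.09 m) or (y of loop_saddle in the frame of full_rest between 0.025 and 0.045 m and y of loop_tool in the frame of empty_rest between -0.05 and -0.02 m) or (y of loop_saddle in the frame of full_rest between -0.045 and -0.025 m and y of loop_tool in the frame of empty_rest between 0.02 and 0.05 m) or (y of loop_saddle in the frame of full_rest between -0.115 and -0.095 m and y of loop_tool in the frame of empty_rest between 0.09 and 0.12 m)) and x of loop_tool in the frame of empty_rest between 0.063 and 0.107 m and z of loop_tool in the frame of empty_rest between 0.0245 and 0.0395 m and angle between the y axis of each of loop_tool, knife_tool, needle_tool, spatula_tool and the x axis of empty_rest, either way round below 0.2 rad and y of empty_rest in the frame of loop_tool above 0.04 m and linear speed of each of loop_tool, knife_tool, needle_tool, spatula_tool below 0.02 m/s and angular speed of each of loop_tool, knife_tool, needle_tool, spatula_tool below 0.3 rad/s and ((y of knife_saddle in the frame of full_rest between 0.095 and 0.115 m and y of knife_tool in the frame of empty_rest between -0.12 and -0.09 m) or (y of knife_saddle in the frame of full_rest between 0.025 and 0.045 m and y of knife_tool in the frame of empty_rest between -0.05 and -0.02 m) or (y of knife_saddle in the frame of full_rest between -0.045 and -0.025 m and y of knife_tool in the frame of empty_rest between 0.02 and 0.05 m) or (y of knife_saddle in the frame of full_rest between -0.115 and -0.095 m and y of knife_tool in the frame of empty_rest between 0.09 and 0.12 m)) and x of knife_tool in the frame of empty_rest between 0.063 and 0.107 m and z of knife_tool in the frame of empty_rest between 0.0245 and 0.0395 m and y of empty_rest in the frame of knife_tool above 0.04 m and ((y of needle_saddle in the frame of full_rest between 0.095 and 0.115 m and y of needle_tool in the frame of empty_rest between -0.12 and -0.09 m) or (y of needle_saddle in the frame of full_rest between 0.025 and 0.045 m and y of needle_tool in the frame of empty_rest between -0.05 and -0.02 m) or (y of needle_saddle in the frame of full_rest between -0.045 and -0.025 m and y of needle_tool in the frame of empty_rest between 0.02 and 0.05 m) or (y of needle_saddle in the frame of full_rest between -0.115 and -0.095 m and y of needle_tool in the frame of empty_rest between 0.09 and 0.12 m)) and x of needle_tool in the frame of empty_rest between 0.063 and 0.107 m and z of needle_tool in the frame of empty_rest between 0.0245 and 0.0395 m and y of empty_rest in the frame of needle_tool above 0.04 m and ((y of spatula_saddle in the frame of full_rest between 0.095 and 0.115 m and y of spatula_tool in the frame of empty_rest between -0.12 and -0.09 m) or (y of spatula_saddle in the frame of full_rest between 0.025 and 0.045 m and y of spatula_tool in the frame of empty_rest between -0.05 and -0.02 m) or (y of spatula_saddle in the frame of full_rest between -0.045 and -0.025 m and y of spatula_tool in the frame of empty_rest between 0.02 and 0.05 m) or (y of spatula_saddle in the frame of full_rest between -0.115 and -0.095 m and y of spatula_tool in the frame of empty_rest between 0.09 and 0.12 m)) and x of spatula_tool in the frame of empty_rest between 0.063 and 0.107 m and z of spatula_tool in the frame of empty_rest between 0.0245 and 0.0395 m and y of empty_rest in the frame of spatula_tool above 0.04 m); the robot touches nothing.
It also fails if it takes over 93 s, if anything falls off the work surface, if the arm or the gripper's body presses on something with over 40 N, if the wrist force passes 120 N, or if a joint passes its speed limit or range.

ROBOT

A 6-joint arm with a two-finger parallel gripper is mounted at the origin on a cart in front of the work surface, level with it; the furniture and walls round the work are solid. World frame = base frame: x ahead of the robot, y to its left, z up, the work surface at z = 0. Lengths are in m, angles in rad, forces in N, time in s.
With the tool pointing down it reaches from about 0.375 to 0.9 m from the base axis. Payload 3.1 kg.
Tool frame: the origin (TCP) lies midway between the tips of the shut fingers; the grasp point (between the pads) lies 19 mm behind it; x points along the fingers, z is the direction in which the jaws open and shut, and the axes are right-handed (so a half turn about x gives the same grasp; the last joint's range is limited). The gripper opens to 85 mm and grips with 20 to 120 N. Pads are 22 mm wide; open, the fingers measure 114 mm over their backs; the gripper's body (76 mm by 85 mm) begins 54 mm behind the grasp point. The pads swing forward as they close: fully open they stand 13 mm farther back than shut.
Start: joints at [-1.282, 0.527, 1.433, -0, 1.181, -0.178], TCP at [0.281, -0.558, 0.231] pointing down, gripper open.
Joint ranges: [-3.08, 3.08], [-0.75, 2.2], [0.22, 2.44], [-1.43, 4.57], [0, 2.65], [-2.85, 2.85]. Speed limits (rad/s): [2.79, 2.79, 3.14, 3.14, 3.14, 3.14].

INTERFACE

Orientations are given as a unit quaternion [x, y, z, w].
In Python, from station import telemetry, optics, manip gives the robot as it stands.
- The arm moves only by the tool step_arm, never from a script. Its argument "commands" is a list of rows, each a list of 4 numbers: the shift along the tool's x, y, z in m, then the turn about the tool's x in rad. A call has 1 to 8 rows; each row is the pose to reach, as a shift and turn from the pose measured when the call began, along the tool's axes at that moment; what a row does not reach only later rows make up. A row lasts 1/12 s, in which the tool goes at most 41.7 mm and 7.16 degrees, less where a joint would pass 70% of its speed; a pose out of reach is approached as far as the arm can. A call with a gripper value outside its range is refused whole. "jaw" is the finger opening in m, from 0 to 0.0854, set as the call begins (left out, the last holds). The fingers move at their own pace and stop on an object; "grip_force" is the grip in N (left out, the last holds). Time passes only in rows, so rows that repeat a pose let the fingers close. It gives the time, the measured TCP pose, the force and the opening at its end, in the units of the state.
- telemetry.sense(): the state, without advancing time (a new reading comes with each control period).
- optics.snapshot(name): name is "side" or "top"; returns the picture (420x560x3 uint8, red, green, blue); there is no depth.
- optics.camera_params(name): a dict with "mtx" (3x3 intrinsics, pixels), "k1" (the pictures are not rectified: a ray, as slopes to the right and down, at radius r is drawn at 1 + k1 r^2 times it, then the intrinsics apply), "origin" and "attitude" of the camera in the world. Camera axes: x right, y down, z forward; pixel columns grow to the right and rows downward; lengths in m; the calibration is good to about 2 mm. A picture is of the moment at which its call begins. camera_params takes no time and is no camera call.
- manip.sign_off(): hands the job in, once; it reports no verdict.
The state is a dict: "t": time; "q": joint angles; "qd": joint speeds; "tau": joint torques, N m; "tcp_pos": TCP position; "tool_rot": TCP orientation; "force": force on the tool from outside, world axes, zero at the start; "ft_torque": the same for the moment, N m; "finger_gap": opening from 0.0 (shut) to 1.0 (fully open).
Only numpy, scipy, OpenCV 4.12 (cv2) and the standard library are available. Lean on these libraries where they do the work, as an engineer would, in place of code of your own. Each camera call takes 0.05 s, during which the arm holds its last target.

## Working session

There is one attempt and no reset: what is moved stays moved. The work goes in short steps, Python scripts to look and compute and a tool call to move; the robot and the scene stay as the last step left them, time stands still between calls to the robot, and variables do not carry over. Pictures are saved under pics/ and viewed, and the job is handed in when it is done.

Besides the shell and the picture viewer there is one more tool, called after "Emit:" as name(argument=value, ...), one argument or row to a line, values as JSON. step_arm: Moves the arm, as the interface text tells. Its arguments: {"type":"object","properties":{"commands":{"type":"array","items":{"type":"array","items":{"type":"number"}}},"jaw":{"type":"number"},"grip_force":{"type":"number"}},"required":["commands"]}

```bash
ls; mkdir -p pics
python3 - <<'E'
from station import telemetry, optics, manip
import cv2
print(telemetry.sense())
for n in("side","top"):
    p=optics.camera_params(n); print(n,p)
    cv2.imwrite(f"pics/{n}0.png",optics.snapshot(n)[:,:,::-1])
E
```

```text
pics
{'t': 0.0, 'q': array([-1.28250265e+00,  5.28502154e-01,  1.43392633e+00, -7.13958291e-06,
        1.18137911e+00, -1.78490616e-01]), 'qd': array([-2.10607959e-04,  4.29773760e-05,  5.49975344e-04,  1.77317855e-03,
       -3.30269707e-04,  5.50738828e-04]), 'tau': array([-1.32914161e-04, -4.42346728e+01, -1.78026617e+01, -2.24423684e-04,
        8.39480083e-03,  7.93150036e-06]), 'tcp_pos': array([ 0.28108089, -0.55741619,  0.23030386]), 'tool_rot': array([ 0.37132395,  0.60266822, -0.3702824 ,  0.60149854]), 'force': array([-0.03281109, -0.60943411, -0.65634923]), 'ft_torque': array([ 0.02171491,  0.03422256, -0.00983846]), 'finger_gap': 1.0020648333187399}
side {'mtx': array([[414.00585489,   0.        , 279.06002608],
       [  0.        , 414.00585489, 210.84379469],
       [  0.        ,   0.        ,   1.        ]]), 'k1': 0.001214458328993907, 'origin': array([0.4625687 , 1.03896969, 0.58351467]), 'attitude': array([-0.02101351,  0.85370449, -0.52018962,  0.01224082])}
top {'mtx': array([[436.53336555,   0.        , 288.21604424],
       [  0.        , 436.53336555, 206.58389071],
       [  0.        ,   0.        ,   1.        ]]), 'k1': 0.025346833533121733, 'origin': array([0.4152367 , 0.00923188, 1.07322351]), 'attitude': array([-0.69986705,  0.71321292, -0.0257667 ,  0.02914637])}
```

View pics/side0.png

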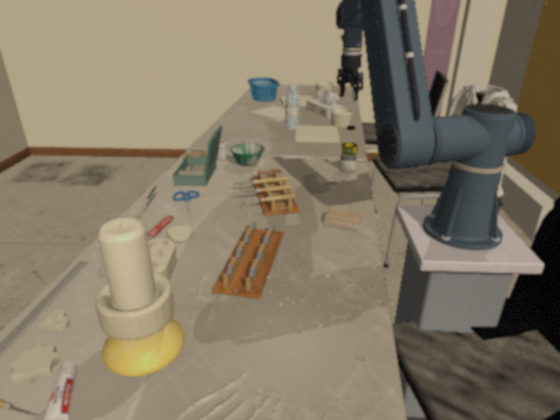

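View pics/top0.png

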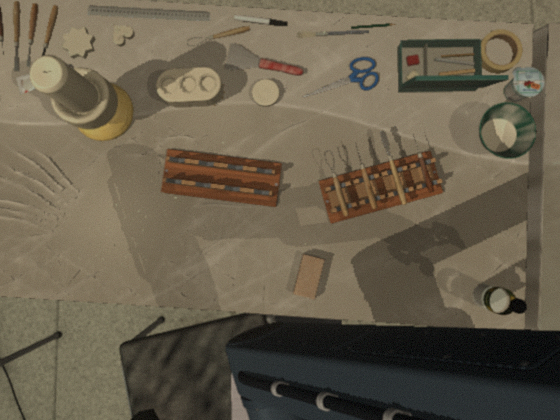

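The top view has x up and y to the left. The empty rest is near (222,178) and the full rest near (380,185). Next I'll write ray helpers and zoom in.

```bash
cat > h.py <<'E'
import numpy as np, cv2
from scipy.spatial.transform import Rotation as R
from station import telemetry, optics
def cam(n):
    p=optics.camera_params(n); return p['mtx'],p['k1'],np.array(p['origin']),R.from_quat(p['attitude']).as_matrix()
def ray(n,uv):
    K,k,o,A=cam(n); uv=np.atleast_2d(np.float64(uv))
    s=cv2.undistortPoints(uv[:,None],K,np.array([k,0,0,0,0]))[:,0]
    return o,np.c_[s,np.ones(len(s))]@A.T
def plane(n,uv,z):
    o,d=ray(n,uv); return o+d*((z-o[2])/d[:,2])[:,None]
def proj(n,P):
    K,k,o,A=cam(n); P=np.atleast_2d(P)
    rv=cv2.Rodrigues(A.T)[0]; return cv2.projectPoints(P,rv,-A.T@o,K,np.array([k,0,0,0,0]))[0][:,0]
def tri(a,b):
    o1,d1=ray('top',a);o2,d2=ray('side',b);out=[]
    for x,y in zip(d1,d2):
        M=np.c_[x,-y];s=np.linalg.lstsq(M,o2-o1,rcond=None)[0]
        p,q=o1+s[0]*x,o2+s[1]*y; out.append(np.r_[(p+q)/2,np.linalg.norm(p-q)])
    return np.array(out)
def crop(n,img,x0,y0,x1,y1,f,name):
    c=img[y0:y1,x0:x1,::-1]; cv2.imwrite(name,cv2.resize(c,None,fx=f,fy=f,interpolation=cv2.INTER_CUBIC))
E
python3 - <<'E'
from h import *
t=cv2.imread('pics/top0.png')[:,:,::-1]; s=cv2.imread('pics/side0.png')[:,:,::-1]
crop('top',t,310,120,450,230,5.5,'pics/t1.png')
crop('top',t,150,135,290,220,5.5,'pics/t2.png')
crop('side',s,200,160,310,300,4.2,'pics/s1.png')
for n,im in(('top',t),('side',s)):
    hsv=cv2.cvtColor(np.ascontiguousarray(im),cv2.COLOR_RGB2HSV)
    m=cv2.inRange(hsv,(0,120,60),(15,255,255))
    m=cv2.morphologyEx(m,cv2.MORPH_CLOSE,np.ones((13,13)))
    for c in cv2.findContours(m,0,2)[0]:
        if cv2.contourArea(c)>1500:
            r=cv2.minAreaRect(c); print(n,cv2.contourArea(c),r,cv2.boxPoints(r).round(1).tolist())
            if n=='top':print(plane(n,cv2.boxPoints(r),0.01).round(4))
E
```

```text
top 5012.5 ((381.1423034667969, 186.18844604492188), (44.466835021972656, 118.7536392211914), 74.74488067626953) [[318.0, 180.39999389648438], [432.6000061035156, 149.10000610351562], [444.29998779296875, 192.0], [329.70001220703125, 223.3000030517578]]
[[ 0.5611 -0.0607  0.01  ]
 [ 0.6328 -0.3436  0.01  ]
 [ 0.5264 -0.3673  0.01  ]
 [ 0.4554 -0.0867  0.01  ]]
top 4935.5 ((221.03060913085938, 177.35830688476562), (116.1867904663086, 44.279571533203125), 7.214262008666992) [[160.60000610351562, 192.0], [166.1999969482422, 148.10000610351562], [281.3999938964844, 162.6999969482422], [275.8999938964844, 206.60000610351562]]
[[0.5397 0.3252 0.01  ]
 [0.6485 0.3118 0.01  ]
 [0.6067 0.0282 0.01  ]
 [0.4985 0.0437 0.01  ]]
side 2825.0 ((247.37742614746094, 261.9543762207031), (46.75212097167969, 80.29595184326172), 20.409879684448242) [[211.5, 291.3999938964844], [239.5, 216.1999969482422], [283.29998779296875, 232.5], [255.3000030517578, 307.70001220703125]]
```

View pics/t1.png

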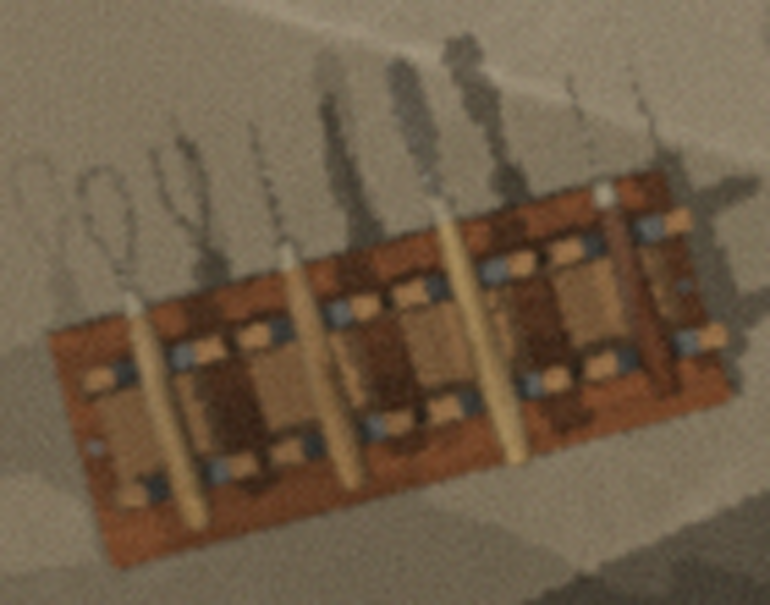

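View pics/t2.png

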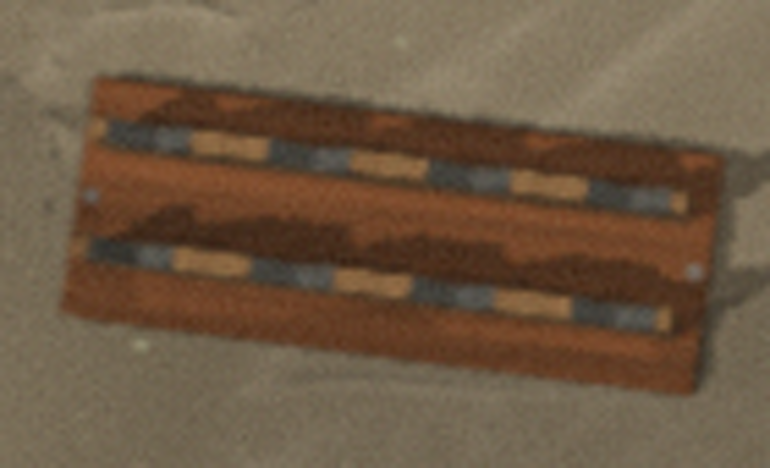

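View pics/s1.png

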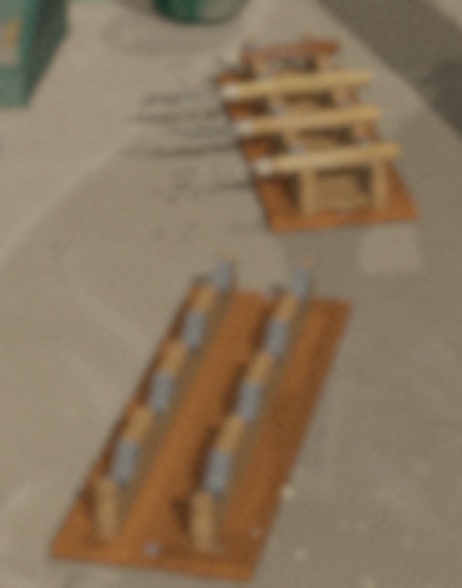

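From left to right the crops show the loop tool (handle around crop (165,410)), the knife (320,370), the spatula (480,330) and the dark needle (635,290). The empty rest is unobstructed. Next I'll compute the frames from the corners and triangulate the handle ends and the notch rails.

```bash
cat > m.py <<'E'
from h import *
T=lambda L,ox,oy,f:(np.array(L,float)+.5)/f-.5+[ox,oy]
# corners order: front-left, front-right, back-right, back-left  (rest frame)
mod=np.array([[0,.143],[0,-.143],[.11,-.143],[.11,.143]])
def frame(P):
    a=P[:,:2];mc=mod-mod.mean(0);ac=a-a.mean(0)
    U,S,Vt=np.linalg.svd(mc.T@ac); Rr=(U@Vt).T; th=np.arctan2(Rr[1,0],Rr[0,0])
    o=a.mean(0)-Rr@mod.mean(0); res=np.abs((mod@Rr.T+o)-a).max(); return o,th,Rr,res
F=frame(plane('top',T([[117,570],[735,397],[663,170],[50,332]],310,120,5.5),.01))
E=frame(plane('top',T([[63,315],[697,393],[722,155],[98,77]],150,135,5.5),.01))
if __name__=='__main__':
    for n,f in(('full',F),('empty',E)):print(n,f[0].round(4),round(f[1],4),'res',f[3].round(4))
    ct=T([[133,298],[197,525],[289,252],[352,485],[440,203],[517,460],[603,190],[668,390]],310,120,5.5)
    cs=T([[262,165],[395,152],[238,127],[378,117],[228,92],[370,78],[243,60],[338,46]],200,160,4.2)
    for r in tri(ct,cs): print(r.round(4), 'in full',(F[2].T@(r[:2]-F[0])).round(4))
    print('at z .038'); 
    for r in plane('top',ct,.038): print((F[2].T@(r[:2]-F[0])).round(4))
    # side check of board corners of empty: FL(247,578) FR(352,300) BR(193,283?) BL(52,555)
    print('empty side',frame(plane('side',T([[247,578],[352,300],[195,283],[52,555]],200,160,4.2),.01)))
    print('full side',plane('side',T([[418,216],[270,228]],200,160,4.2),.01))
    print('exp full FL BL',(mod@F[2].T+F[0])[[0,3]])
    # rail felt notches of empty at bottom ~.03 : dark/light felt seams
    nt=T([[160,140],[320,160],[478,178],[640,197],[140,255],[300,276],[460,295],[620,315]],150,135,5.5)
    for r in plane('top',nt,.03): print('notch',(E[2].T@(r[:2]-E[0])).round(4))
E
python3 m.py
```

```text
full [ 0.4902 -0.2271] 0.2482 res 0.0025
empty [0.519 0.184] -0.1417 res 0.0027
[ 0.571  -0.0971  0.0366  0.0032] in full [0.1103 0.1061]
[ 4.732e-01 -1.219e-01  3.740e-02  1.000e-04] in full [0.0094 0.1061]
[ 0.5928 -0.1657  0.0349  0.002 ] in full [0.1145 0.0343]
[ 0.4884 -0.1896  0.0352  0.0018] in full [0.0075 0.0367]
[ 0.61   -0.2319  0.0356  0.0037] in full [ 0.1149 -0.0341]
[ 0.4972 -0.2604  0.0379  0.0027] in full [-0.0014 -0.034 ]
[ 0.6095 -0.3028  0.0351  0.0132] in full [ 0.097  -0.1027]
[ 0.5262 -0.3261  0.0389  0.0028] in full [ 0.0106 -0.1048]
at z .038
[0.1117 0.106 ]
[0.0093 0.1062]
[0.1131 0.0352]
[0.0083 0.037 ]
[ 0.1164 -0.0339]
[-0.     -0.0344]
[ 0.1031 -0.1035]
[ 0.0119 -0.1055]
empty side (array([0.51720927, 0.19274384]), np.float64(-0.1430582298757458), array([[ 0.98978461,  0.14257077],
       [-0.14257077,  0.98978461]]), np.float64(0.0035999798607856404))
full side [[ 0.45544461 -0.07306776  0.01      ]
 [ 0.56017109 -0.04920961  0.01      ]]
exp full FL BL [[ 0.45507101 -0.08843439]
 [ 0.56169999 -0.06141105]]
notch [0.0814 0.1044]
notch [0.0812 0.0335]
notch [ 0.0818 -0.0364]
notch [ 0.0821 -0.108 ]
notch [0.0299 0.1059]
notch [0.0293 0.0352]
notch [ 0.0296 -0.0353]
notch [ 0.0294 -0.1059]
```

```bash
cat >> h.py <<'E'
def go(pos,yaw_axis,dz=0):
    """shift in tool axes + turn about tool x so that tool z is along +-yaw_axis"""
    s=telemetry.sense(); Rm=R.from_quat(s['tool_rot']).as_matrix()
    d=Rm.T@(np.array(pos)-s['tcp_pos'])
    a=np.r_[yaw_axis,0]; t=Rm.T@a; ang=np.arctan2(-t[1],t[2])
    if ang>np.pi/2: ang-=np.pi
    if ang<-np.pi/2: ang+=np.pi
    print('shift',d.round(4),'turn',round(ang,3),'| tcp',s['tcp_pos'].round(4),'x-axis',Rm[:,0].round(4),'z-axis',Rm[:,2].round(3),'q',s['q'].round(2),'F',s['force'].round(1),'gap',round(s['finger_gap'],3),'t',s['t'])
E
cat > tgt.py <<'E'
from m import *
import sys
Y=[.105,.035,-.035,-.105]  # loop knife spatula needle
def src(i): return F[0]+F[2]@[.055,Y[i]]
def dst(i): return E[0]+E[2]@[.055,-Y[i]]
if __name__=='__main__':
    w,i,z=sys.argv[1],int(sys.argv[2]),float(sys.argv[3])
    p=(src if w=='s' else dst)(i); ax=(F if w=='s' else E)[2][:,1]
    go(np.r_[p,z],ax)
E
python3 - <<'E'
from tgt import *
for i in range(4): print(src(i).round(4),dst(i).round(4))
print(plane('top',[[105,112],[131,110]],0.02))
print(plane('side',[[143,368],[185,345],[103,345]],0.0), plane('side',[[124,228]],0.2))
E
python3 tgt.py s 0 .12
```

```text
[ 0.5177 -0.1118] [0.5586 0.0723]
[ 0.5349 -0.1796] [0.5685 0.1416]
[ 0.5521 -0.2475] [0.5784 0.2109]
[ 0.5693 -0.3153] [0.5883 0.2802]
[[0.73855237 0.45857323 0.02      ]
 [0.74253588 0.39514282 0.02      ]]
[[0.72801191 0.52739758 0.        ]
 [0.66744077 0.46982269 0.        ]
 [0.82189806 0.4774348  0.        ]] [[0.78429919 0.38094638 0.2       ]]
shift [ 0.1112  0.4119 -0.2913] turn 0.219 | tcp [ 0.2811 -0.5575  0.2304] x-axis [-5.0e-04  1.9e-03 -1.0e+00] z-axis [ 0.45  -0.893 -0.002] q [-1.28  0.53  1.43  0.    1.18 -0.18] F [ 0.6 -0.4  0.6] gap 1.001 t 0.1
```

Emit:
step_arm(
  commands=[
    [0.02,0.1,-0.07,0.05],
    [0.05,0.2,-0.14,0.1],
    [0.08,0.3,-0.21,0.16],
    [0.11,0.412,-0.291,0.219],
    [0.11,0.412,-0.291,0.219],
    [0.11,0.412,-0.291,0.219],
    [0.11,0.412,-0.291,0.219],
    [0.11,0.412,-0.291,0.219],
  ],
  jaw=0.044,
)

```text
t: 0.77
tcp_pos: [0.4345, -0.2685, 0.1605]
tool_rot: [0.435, 0.559, -0.434, 0.557]
force: [1.1, -0.7, 0.6]
finger_gap: 0.52
```

```bash
python3 tgt.py s 0 .12
```

```text
shift [ 0.0408  0.119  -0.1315] turn -0.001 | tcp [ 0.4345 -0.2685  0.1605] x-axis [-8.0e-04  2.2e-03 -1.0e+00] z-axis [ 0.245 -0.97  -0.002] q [-0.77  0.48  1.79  0.    0.88  0.55] F [ 1.1 -0.7  0.6] gap 0.52 t 0.7667
```

Emit:
step_arm(
  commands=[
    [0.041,0.119,-0.1315,0],
    [0.041,0.119,-0.1315,0],
    [0.041,0.119,-0.1315,0],
    [0.041,0.119,-0.1315,0],
    [0.041,0.119,-0.1315,0],
    [0.041,0.119,-0.1315,0],
    [0.041,0.119,-0.1315,0],
    [0.041,0.119,-0.1315,0],
  ],
)

```text
t: 1.43
tcp_pos: [0.5175, -0.1123, 0.1198]
tool_rot: [0.435, 0.559, -0.434, 0.557]
force: [-0.1, -0.0, 0.2]
finger_gap: 0.515
```

```bash
python3 tgt.py s 0 .06
python3 - <<'E'
from h import *
t=optics.snapshot('top');s=optics.snapshot('side')
crop('t',t,310,120,450,230,5.5,'pics/t3.png');crop('s',s,190,100,350,240,4,'pics/s3.png')
E
```

```text
shift [ 0.0598  0.0004 -0.0003] turn -0.001 | tcp [ 0.5175 -0.1123  0.1198] x-axis [-0.0011  0.0019 -1.    ] z-axis [ 0.245 -0.97  -0.002] q [-0.43  0.57  1.77  0.    0.81  0.9 ] F [-0.1 -0.   0.2] gap 0.515 t 1.4333
```

View pics/t3.png

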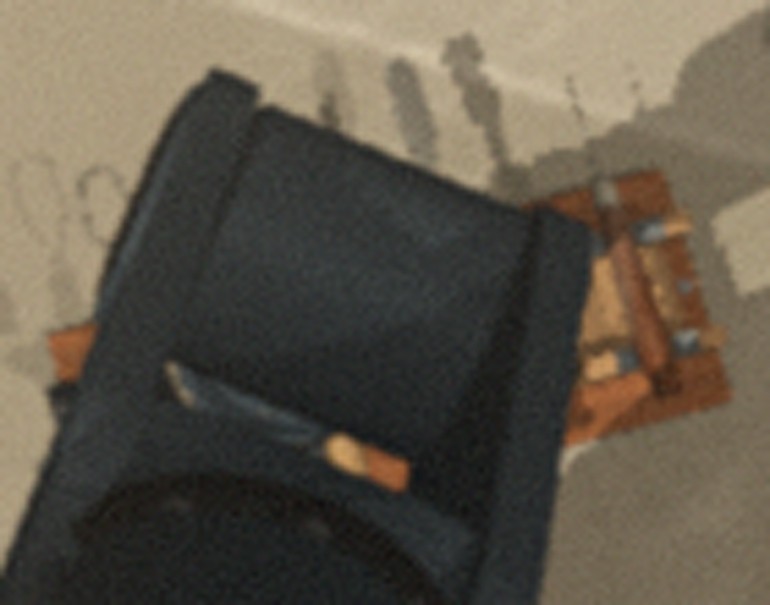

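View pics/s3.png

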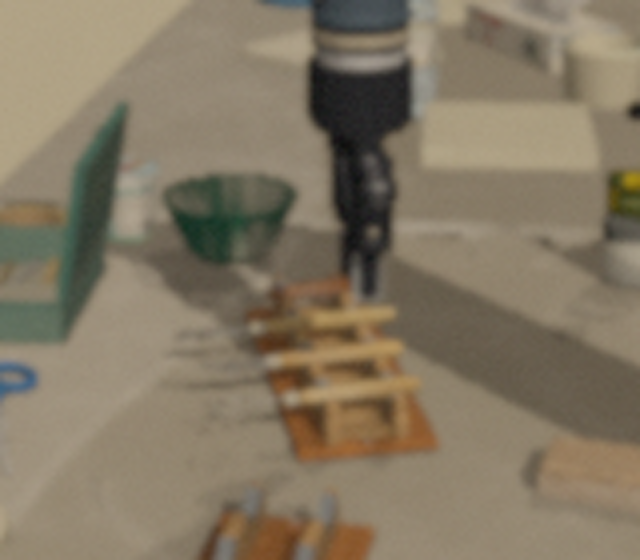

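The arm hides the spot in the top view. In the side view the fingers (365,280) line up with mid-handle. I'll descend, watching force, and then close.

Emit:
step_arm(
  commands=[
    [0.03,0,0,0],
    [0.06,0,0,0],
    [0.08,0,0,0],
    [0.09,0,0,0],
    [0.098,0,0,0],
    [0.098,0,0,0],
    [0.098,0,0,0],
  ],
)

```text
t: 2.12
tcp_pos: [0.5177, -0.1136, 0.0225]
tool_rot: [0.436, 0.558, -0.435, 0.557]
force: [-0.1, -0.0, 2.0]
finger_gap: 0.515
```

Emit:
step_arm(
  commands=[
    [0,0,0,0],
    [0,0,0,0],
    [0,0,0,0],
    [0,0,0,0],
    [0,0,0,0],
    [0,0,0,0],
  ],
  jaw=0.0,
  grip_force=40,
)

```text
t: 2.62
tcp_pos: [0.5169, -0.1105, 0.0241]
tool_rot: [0.437, 0.558, -0.434, 0.556]
force: [-0.4, 10.5, 8.6]
finger_gap: 0.152
```

Emit:
step_arm(
  commands=[
    [-0.03,0,0,0],
    [-0.06,0,0,0],
    [-0.1,0,0,0],
    [-0.1,0,0,0],
    [-0.1,0,0,0],
  ],
)

```text
t: 3.03
tcp_pos: [0.519, -0.1117, 0.1273]
tool_rot: [0.437, 0.556, -0.434, 0.558]
force: [-0.0, 0.5, -0.9]
finger_gap: 0.15
```

```bash
python3 tgt.py d 0 .12
python3 - <<'E'
from h import *
s=optics.snapshot('side')
crop('s',s,190,80,350,220,4,'pics/s4.png')
E
```

```text
shift [ 0.0079  0.0828 -0.169 ] turn 0.386 | tcp [ 0.519  -0.1117  0.1273] x-axis [ 0.0061  0.0021 -1.    ] z-axis [ 0.241 -0.97  -0.001] q [-0.43  0.55  1.77  0.01  0.82  0.9 ] F [-0.   0.5 -0.9] gap 0.15 t 3.0333
```

View pics/s4.png

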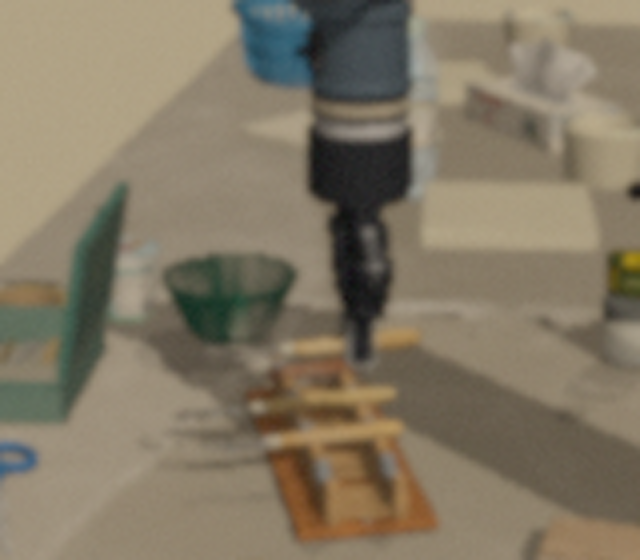

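Side view: the loop tool is held level just above the fingertips. I'll carry it over.

Emit:
step_arm(
  commands=[
    [0,0.018,-0.036,0.08],
    [0,0.034,-0.068,0.16],
    [0.003,0.05,-0.1,0.24],
    [0.006,0.066,-0.135,0.32],
    [0.008,0.083,-0.169,0.386],
    [0.008,0.083,-0.169,0.386],
    [0.008,0.083,-0.169,0.386],
    [0.008,0.083,-0.169,0.386],
  ],
)

```text
t: 3.75
tcp_pos: [0.5562, 0.073, 0.1171]
tool_rot: [0.535, 0.465, -0.533, 0.462]
force: [-0.1, -0.3, 0.3]
finger_gap: 0.156
```

```bash
python3 tgt.py d 0 .026
python3 - <<'E'
from h import *
t=optics.snapshot('top');s=optics.snapshot('side')
crop('t',t,150,100,340,230,4,'pics/t5.png');crop('s',s,190,130,350,300,3.5,'pics/s5.png')
E
```

```text
shift [0.091  0.0026 0.0006] turn 0.001 | tcp [0.5562 0.073  0.1171] x-axis [-9.0e-04  3.6e-03 -1.0e+00] z-axis [-0.14  -0.99  -0.003] q [-0.07  0.6   1.69  0.    0.85  1.64] F [-0.1 -0.3  0.3] gap 0.156 t 3.75
```

View pics/t5.png

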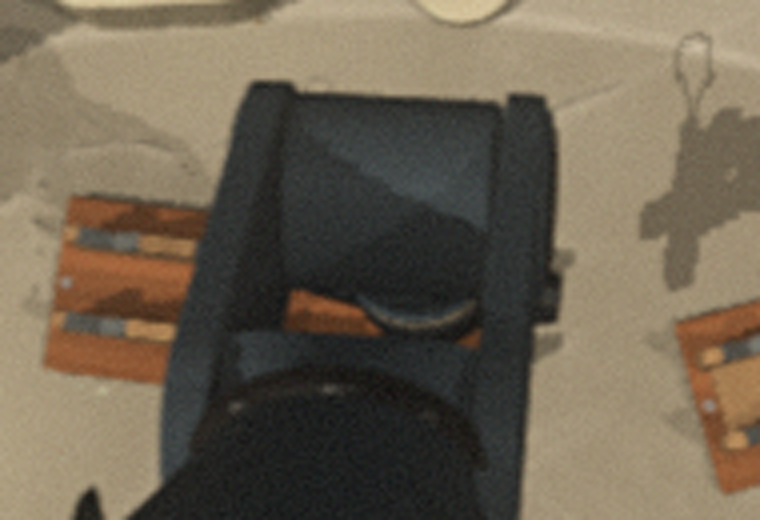

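View pics/s5.png

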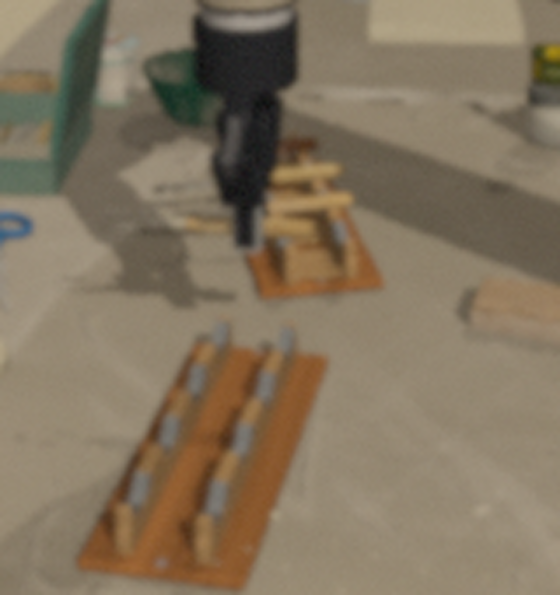

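The side view shows the loop tool level over the rest's right end (185–315, 225). Lowering.

Emit:
step_arm(
  commands=[
    [0.03,0.002,0,0],
    [0.06,0.0026,0.0006,0],
    [0.075,0.0026,0.0006,0],
    [0.085,0.0026,0.0006,0],
    [0.091,0.0026,0.0006,0],
    [0.091,0.0026,0.0006,0],
    [0.091,0.0026,0.0006,0],
  ],
)

```text
t: 4.43
tcp_pos: [0.5596, 0.0704, 0.0272]
tool_rot: [0.536, 0.463, -0.534, 0.462]
force: [0.4, -0.1, -1.3]
finger_gap: 0.152
```

```bash
python3 tgt.py d 0 .026
python3 - <<'E'
from h import *
s=optics.snapshot('side')
crop('s',s,190,130,350,300,3.5,'pics/s6.png')
E
```

```text
shift [ 0.0012 -0.0013 -0.0018] turn -0.003 | tcp [0.5596 0.0704 0.0272] x-axis [ 0.0013  0.0036 -1.    ] z-axis [-0.144 -0.99  -0.004] q [-0.08  0.75  1.73  0.01  0.66  1.64] F [ 0.4 -0.1 -1.3] gap 0.152 t 4.4333
```

View pics/s6.png

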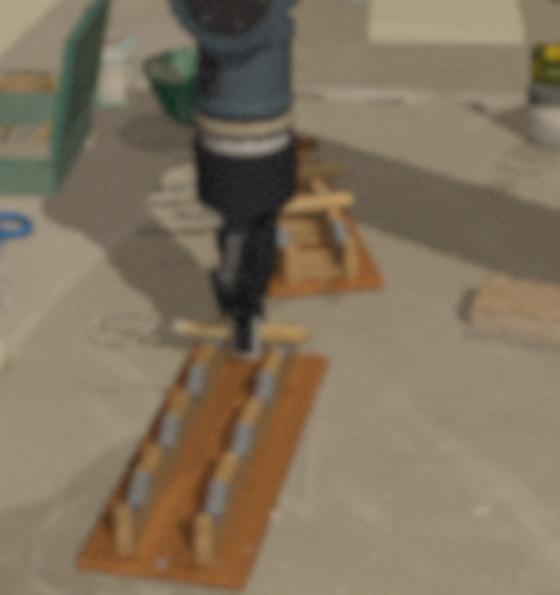

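The tool sits in the end notches, on both rails around (205,330) and (280,330). I'll lower it another 2 mm, release and rise.

Emit:
step_arm(
  commands=[
    [0.002,-0.001,-0.002,0],
    [0.003,-0.001,-0.002,0],
    [0.003,-0.001,-0.002,0],
  ],
)

```text
t: 4.73
tcp_pos: [0.5601, 0.0724, 0.0254]
tool_rot: [0.537, 0.463, -0.533, 0.463]
force: [0.1, -0.1, 5.7]
finger_gap: 0.155
```

Emit:
step_arm(
  commands=[
    [0,0,0,0],
    [0,0,0,0],
    [0,0,0,0],
    [0,0,0,0],
  ],
  jaw=0.044,
)

```text
t: 5.07
tcp_pos: [0.56, 0.0724, 0.0253]
tool_rot: [0.537, 0.463, -0.533, 0.463]
force: [-0.1, -0.4, 0.3]
finger_gap: 0.517
```

Emit:
step_arm(
  commands=[
    [-0.01,0,0,0],
    [-0.03,0,0,0],
    [-0.06,0,0,0],
    [-0.09,0,0,0],
    [-0.09,0,0,0],
  ],
)

```text
t: 5.48
tcp_pos: [0.5634, 0.072, 0.1209]
tool_rot: [0.539, 0.46, -0.53, 0.465]
force: [-0.4, -0.8, 0.3]
finger_gap: 0.512
```

```bash
python3 tgt.py s 1 .115
python3 - <<'E'
from h import *
s=optics.snapshot('side')
crop('s',s,190,130,350,300,3.5,'pics/s7.png')
E
```

```text
shift [0.0049 0.008  0.2531] turn -0.393 | tcp [0.5634 0.072  0.1209] x-axis [ 0.0148  0.0026 -0.9999] z-axis [-0.144 -0.99  -0.005] q [-0.07  0.6   1.69  0.    0.84  1.64] F [-0.4 -0.8  0.3] gap 0.512 t 5.4833
```

View pics/s7.png

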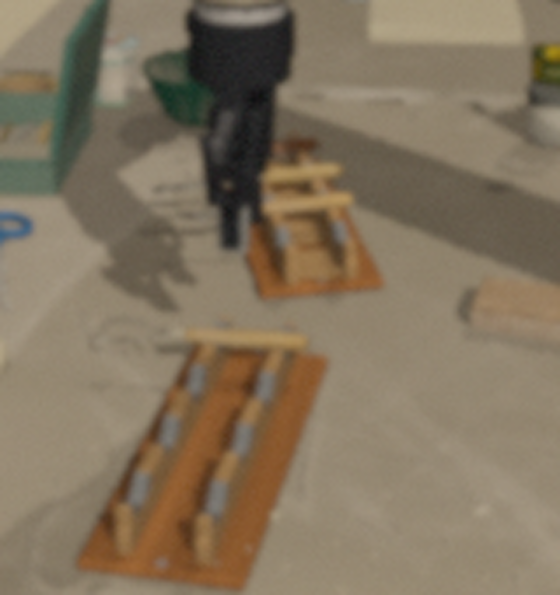

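The loop tool lies in both end notches (185–305, 340). Next is the knife.

Emit:
step_arm(
  commands=[
    [0.004,0.001,0.035,-0.08],
    [0.005,0.002,0.07,-0.16],
    [0.005,0.004,0.11,-0.24],
    [0.005,0.006,0.15,-0.32],
    [0.005,0.007,0.19,-0.393],
    [0.005,0.008,0.23,-0.393],
    [0.005,0.008,0.253,-0.393],
    [0.005,0.008,0.253,-0.393],
  ],
)

```text
t: 6.2
tcp_pos: [0.5333, -0.1847, 0.1122]
tool_rot: [0.439, 0.554, -0.433, 0.56]
force: [0.8, -0.4, -0.2]
finger_gap: 0.518
```

Emit:
step_arm(
  commands=[
    [0,0,0,0],
    [0,0,0,0],
    [0,0,0,0],
  ],
)

```text
t: 6.45
tcp_pos: [0.5328, -0.1835, 0.1116]
tool_rot: [0.438, 0.555, -0.433, 0.56]
force: [-0.7, 0.5, 0.5]
finger_gap: 0.521
```

```bash
python3 tgt.py s 1 .022
```

```text
shift [ 0.0897  0.002  -0.0033] turn -0.004 | tcp [ 0.5328 -0.1835  0.1116] x-axis [ 0.0107  0.0022 -0.9999] z-axis [ 0.241 -0.97   0.   ] q [-0.53  0.61  1.7   0.01  0.82  0.79] F [-0.7  0.5  0.5] gap 0.521 t 6.45
```

Emit:
step_arm(
  commands=[
    [0.03,0.002,-0.003,0],
    [0.06,0.002,-0.003,0],
    [0.075,0.002,-0.003,0],
    [0.085,0.002,-0.003,0],
    [0.09,0.002,-0.003,0],
    [0.09,0.002,-0.003,0],
    [0.09,0.002,-0.003,0],
  ],
)

```text
t: 7.03
tcp_pos: [0.5355, -0.1795, 0.0222]
tool_rot: [0.438, 0.555, -0.432, 0.56]
force: [-0.1, -0.9, -0.3]
finger_gap: 0.517
```

Emit:
step_arm(
  commands=[
    [0,0,0,0],
    [0,0,0,0],
    [0,0,0,0],
    [0,0,0,0],
    [0,0,0,0],
    [0,0,0,0],
  ],
  jaw=0.0,
)

```text
t: 7.53
tcp_pos: [0.5352, -0.1774, 0.0234]
tool_rot: [0.439, 0.555, -0.432, 0.559]
force: [0.2, 6.5, 3.7]
finger_gap: 0.144
```

Emit:
step_arm(
  commands=[
    [-0.03,0,0,0],
    [-0.06,0,0,0],
    [-0.09,0,0,0],
    [-0.1,0,0,0],
    [-0.1,0,0,0],
    [-0.1,0,0,0],
    [-0.1,0,0,0],
  ],
)

```text
t: 8.12
tcp_pos: [0.5331, -0.1774, 0.1223]
tool_rot: [0.439, 0.556, -0.432, 0.558]
force: [-0.3, 0.6, 0.5]
finger_gap: 0.147
```

```bash
python3 tgt.py d 1 .12
python3 - <<'E'
from h import *
s=optics.snapshot('side')
crop('s',s,190,80,350,220,4,'pics/s8.png')
E
```

```text
shift [ 0.0045  0.1112 -0.3011] turn 0.385 | tcp [ 0.5331 -0.1774  0.1223] x-axis [ 0.0091  0.0058 -0.9999] z-axis [ 0.241 -0.971 -0.003] q [-0.53  0.59  1.69  0.01  0.85  0.79] F [-0.3  0.6  0.5] gap 0.147 t 8.1167
```

View pics/s8.png

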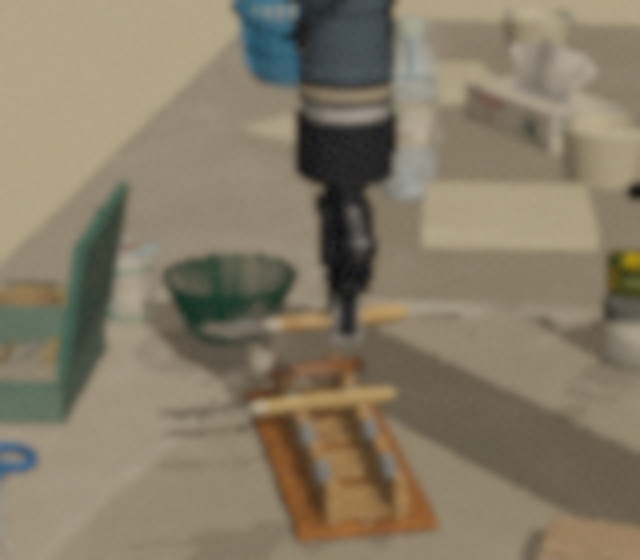

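The knife is held level. Carrying it to the second notch from the right.

Emit:
step_arm(
  commands=[
    [0.001,0.014,-0.038,0.05],
    [0.002,0.028,-0.076,0.1],
    [0.002,0.042,-0.114,0.16],
    [0.003,0.056,-0.152,0.22],
    [0.004,0.07,-0.19,0.28],
    [0.0045,0.084,-0.228,0.34],
    [0.0045,0.098,-0.266,0.385],
    [0.0045,0.111,-0.301,0.385],
  ],
)

```text
t: 8.83
tcp_pos: [0.5669, 0.1438, 0.1176]
tool_rot: [0.537, 0.464, -0.532, 0.462]
force: [0.7, 0.0, -0.3]
finger_gap: 0.147
```

Emit:
step_arm(
  commands=[
    [0,0,0,0],
    [0,0,0,0],
    [0,0,0,0],
  ],
)

```text
t: 9.08
tcp_pos: [0.5657, 0.1437, 0.116]
tool_rot: [0.536, 0.465, -0.533, 0.462]
force: [0.4, 0.1, -0.0]
finger_gap: 0.142
```

```bash
python3 tgt.py d 1 .026
```

```text
shift [0.09   0.003  0.0022] turn -0.0 | tcp [0.5657 0.1437 0.116 ] x-axis [ 0.001   0.0055 -1.    ] z-axis [-0.141 -0.99  -0.006] q [0.05 0.63 1.64 0.01 0.88 1.76] F [ 0.4  0.1 -0. ] gap 0.142 t 9.0833
```

Emit:
step_arm(
  commands=[
    [0.03,0.003,0.002,0],
    [0.06,0.003,0.002,0],
    [0.075,0.003,0.002,0],
    [0.085,0.003,0.002,0],
    [0.092,0.003,0.002,0],
    [0.092,0.003,0.002,0],
    [0.092,0.003,0.002,0],
  ],
)

```text
t: 9.67
tcp_pos: [0.5683, 0.1411, 0.0245]
tool_rot: [0.536, 0.464, -0.533, 0.461]
force: [-1.4, 1.5, 1.9]
finger_gap: 0.148
```

```bash
python3 tgt.py d 1 .024
python3 - <<'E'
from h import *
s=optics.snapshot('side')
crop('s',s,190,130,350,300,3.5,'pics/s9.png')
E
```

```text
shift [ 0.0005  0.0001 -0.0006] turn -0.002 | tcp [0.5683 0.1411 0.0245] x-axis [ 5.0e-04  6.1e-03 -1.0e+00] z-axis [-0.143 -0.99  -0.006] q [0.05 0.77 1.67 0.01 0.7  1.76] F [-1.4  1.5  1.9] gap 0.148 t 9.6667
```

View pics/s9.png

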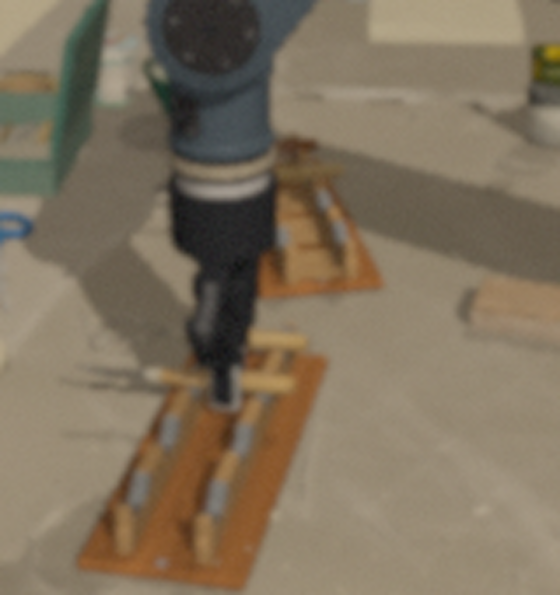

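The knife is in the second notch pair, on the rails near (190,380) and (260,380). Releasing.

Emit:
step_arm(
  commands=[
    [0,0,0,0],
    [0,0,0,0],
    [0,0,0,0],
    [0,0,0,0],
  ],
  jaw=0.044,
)

```text
t: 10.05
tcp_pos: [0.5688, 0.1406, 0.0246]
tool_rot: [0.536, 0.464, -0.533, 0.462]
force: [-1.1, -0.7, 0.7]
finger_gap: 0.514
```

Emit:
step_arm(
  commands=[
    [-0.01,0,0,0],
    [-0.03,0,0,0],
    [-0.06,0,0,0],
    [-0.09,0,0,0],
    [-0.09,0,0,0],
    [-0.09,0,0,0],
    [-0.09,0,0,0],
  ],
)

```text
t: 10.63
tcp_pos: [0.5683, 0.1401, 0.1148]
tool_rot: [0.536, 0.464, -0.533, 0.462]
force: [-0.6, -0.8, -0.0]
finger_gap: 0.516
```

```bash
python3 tgt.py s 2 .115
python3 - <<'E'
from h import *
s=optics.snapshot('side')
crop('s',s,190,130,350,300,3.5,'pics/s10.png')
E
```

```text
shift [-0.0024  0.0394  0.3859] turn -0.392 | tcp [0.5683 0.1401 0.1148] x-axis [ 0.0015  0.0056 -1.    ] z-axis [-0.143 -0.99  -0.006] q [0.05 0.63 1.64 0.01 0.87 1.76] F [-0.6 -0.8 -0. ] gap 0.516 t 10.6333
```

View pics/s10.png

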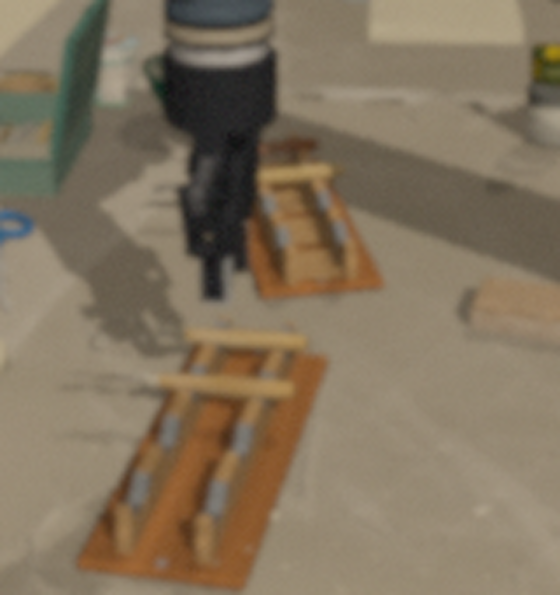

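The knife is seated (150–290, 385). Now the spatula.

Emit:
step_arm(
  commands=[
    [0,0.004,0.04,-0.05],
    [0,0.008,0.08,-0.1],
    [0,0.012,0.12,-0.16],
    [0,0.017,0.16,-0.22],
    [-0.002,0.021,0.2,-0.28],
    [-0.002,0.025,0.24,-0.34],
    [-0.002,0.029,0.28,-0.392],
    [-0.002,0.033,0.32,-0.392],
  ],
)

```text
t: 11.35
tcp_pos: [0.5532, -0.1828, 0.1125]
tool_rot: [0.435, 0.561, -0.432, 0.556]
force: [1.3, 0.7, 0.9]
finger_gap: 0.513
```

```bash
python3 tgt.py s 2 .115
```

```text
shift [-0.0029 -0.0171  0.0624] turn 0.002 | tcp [ 0.5532 -0.1828  0.1125] x-axis [-0.0033  0.0073 -1.    ] z-axis [ 0.247 -0.969 -0.008] q [-0.51  0.63  1.64  0.01  0.88  0.8 ] F [1.3 0.7 0.9] gap 0.513 t 11.35
```

Emit:
step_arm(
  commands=[
    [-0.003,-0.01,0.035,0],
    [-0.003,-0.017,0.0624,0],
    [-0.003,-0.017,0.0624,0],
    [-0.003,-0.017,0.0624,0],
    [-0.003,-0.017,0.0624,0],
  ],
)

```text
t: 11.77
tcp_pos: [0.551, -0.2464, 0.1136]
tool_rot: [0.435, 0.562, -0.433, 0.554]
force: [-0.1, -0.7, 0.6]
finger_gap: 0.514
```

```bash
python3 tgt.py s 2 .0215
```

```text
shift [0.0921 0.0012 0.0024] turn 0.001 | tcp [ 0.551  -0.2464  0.1136] x-axis [-0.0065  0.01   -0.9999] z-axis [ 0.247 -0.969 -0.011] q [-0.61  0.65  1.58  0.01  0.92  0.71] F [-0.1 -0.7  0.6] gap 0.514 t 11.7667
```

Emit:
step_arm(
  commands=[
    [0.03,0.001,0.001,0],
    [0.06,0.001,0.001,0],
    [0.075,0.001,0.001,0],
    [0.085,0.001,0.001,0],
    [0.092,0.001,0.001,0],
    [0.092,0.001,0.001,0],
    [0.092,0.001,0.001,0],
  ],
)

```text
t: 12.35
tcp_pos: [0.552, -0.2456, 0.0219]
tool_rot: [0.435, 0.562, -0.432, 0.555]
force: [-0.0, -0.6, -0.1]
finger_gap: 0.513
```

Emit:
step_arm(
  commands=[
    [0,0,0,0],
    [0,0,0,0],
    [0,0,0,0],
    [0,0,0,0],
    [0,0,0,0],
    [0,0,0,0],
  ],
  jaw=0.0,
)

```text
t: 12.85
tcp_pos: [0.5524, -0.245, 0.0232]
tool_rot: [0.436, 0.562, -0.432, 0.555]
force: [1.0, 3.9, 6.8]
finger_gap: 0.146
```

Emit:
step_arm(
  commands=[
    [-0.03,0,0,0],
    [-0.06,0,0,0],
    [-0.09,0,0,0],
    [-0.1,0,0,0],
    [-0.1,0,0,0],
    [-0.1,0,0,0],
    [-0.1,0,0,0],
  ],
)

```text
t: 13.43
tcp_pos: [0.5518, -0.2455, 0.1216]
tool_rot: [0.435, 0.563, -0.432, 0.554]
force: [-0.1, -0.2, -1.1]
finger_gap: 0.146
```

```bash
python3 tgt.py d 2 .12
python3 - <<'E'
from h import *
s=optics.snapshot('side')
crop('s',s,190,80,350,220,4,'pics/s11.png')
E
```

```text
shift [ 0.0069  0.1387 -0.4356] turn 0.392 | tcp [ 0.5518 -0.2455  0.1216] x-axis [-0.0076  0.0119 -0.9999] z-axis [ 0.247 -0.969 -0.013] q [-0.61  0.64  1.57  0.01  0.94  0.71] F [-0.1 -0.2 -1.1] gap 0.146 t 13.4333
```

View pics/s11.png

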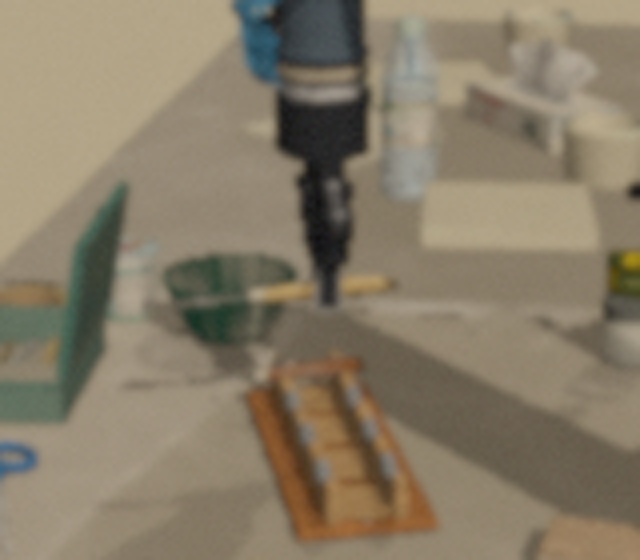

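The spatula is held. Carrying it over.

Emit:
step_arm(
  commands=[
    [0,0.012,-0.038,0.05],
    [0.001,0.024,-0.076,0.1],
    [0.002,0.036,-0.114,0.16],
    [0.002,0.048,-0.152,0.22],
    [0.003,0.06,-0.19,0.28],
    [0.004,0.072,-0.228,0.34],
    [0.004,0.084,-0.266,0.392],
    [0.004,0.096,-0.304,0.392],
  ],
)

```text
t: 14.15
tcp_pos: [0.5681, 0.0749, 0.1191]
tool_rot: [-0.534, -0.469, 0.535, -0.457]
force: [1.0, -0.2, 0.5]
finger_gap: 0.148
```

```bash
python3 tgt.py d 2 .12
```

```text
shift [ 0.0007 -0.0093 -0.1361] turn -0.002 | tcp [0.5681 0.0749 0.1191] x-axis [-0.0121  0.0126 -0.9998] z-axis [-0.144 -0.99  -0.011] q [-0.07  0.61  1.66  0.02  0.89  1.64] F [ 1.  -0.2  0.5] gap 0.148 t 14.15
```

Emit:
step_arm(
  commands=[
    [0,-0.003,-0.04,0],
    [0,-0.006,-0.08,0],
    [0,-0.008,-0.115,0],
    [0,-0.009,-0.136,0],
    [0,-0.009,-0.136,0],
    [0,-0.009,-0.136,0],
    [0,-0.009,-0.136,0],
  ],
)

```text
t: 14.73
tcp_pos: [0.5777, 0.21, 0.1192]
tool_rot: [-0.533, -0.469, 0.536, -0.456]
force: [0.1, -0.7, -0.1]
finger_gap: 0.144
```

```bash
python3 tgt.py d 2 .0235
```

```text
shift [ 0.0957  0.0021 -0.0002] turn -0.002 | tcp [0.5777 0.21   0.1192] x-axis [-0.0152  0.0115 -0.9998] z-axis [-0.144 -0.99  -0.009] q [0.16 0.66 1.55 0.02 0.95 1.87] F [ 0.1 -0.7 -0.1] gap 0.144 t 14.7333
```

Emit:
step_arm(
  commands=[
    [0.03,0.002,0,0],
    [0.06,0.002,0,0],
    [0.08,0.002,0,0],
    [0.09,0.002,0,0],
    [0.0955,0.002,0,0],
    [0.0955,0.002,0,0],
    [0.0955,0.002,0,0],
  ],
)

```text
t: 15.32
tcp_pos: [0.5775, 0.2107, 0.0246]
tool_rot: [-0.534, -0.469, 0.537, -0.455]
force: [-3.0, 4.2, 3.7]
finger_gap: 0.144
```

```bash
python3 tgt.py d 2 .0235
python3 - <<'E'
from h import *
s=optics.snapshot('side')
crop('s',s,190,130,350,300,3.5,'pics/s12.png')
E
```

```text
shift [ 0.001   0.0009 -0.0004] turn -0.005 | tcp [0.5775 0.2107 0.0246] x-axis [-0.0168  0.0131 -0.9998] z-axis [-0.146 -0.989 -0.011] q [0.16 0.8  1.58 0.02 0.77 1.86] F [-3.   4.2  3.7] gap 0.144 t 15.3167
```

View pics/s12.png

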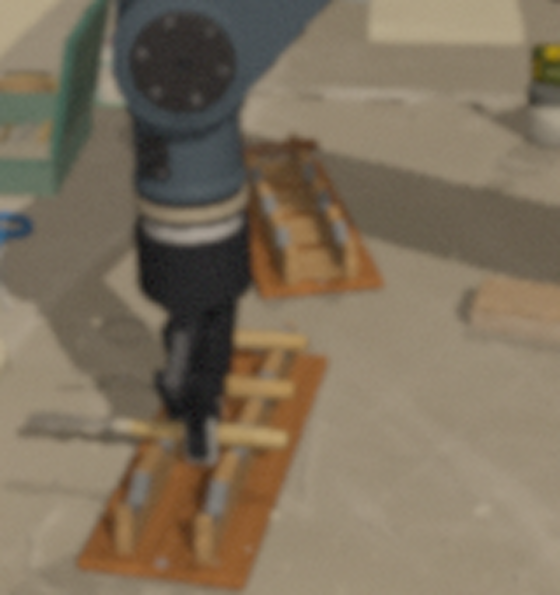

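The spatula is in the third notch pair (rails at (165,432) and (240,435)). Releasing.

Emit:
step_arm(
  commands=[
    [0,0,0,0],
    [0,0,0,0],
    [0,0,0,0],
    [0,0,0,0],
  ],
  jaw=0.044,
)

```text
t: 15.7
tcp_pos: [0.5779, 0.21, 0.0246]
tool_rot: [-0.534, -0.469, 0.537, -0.455]
force: [-0.4, 0.8, 0.7]
finger_gap: 0.519
```

Emit:
step_arm(
  commands=[
    [-0.01,0,0,0],
    [-0.03,0,0,0],
    [-0.06,0,0,0],
    [-0.09,0,0,0],
    [-0.09,0,0,0],
    [-0.09,0,0,0],
    [-0.09,0,0,0],
  ],
)

```text
t: 16.28
tcp_pos: [0.579, 0.2086, 0.1148]
tool_rot: [-0.534, -0.469, 0.537, -0.455]
force: [-0.3, 0.4, -0.3]
finger_gap: 0.519
```

```bash
python3 tgt.py s 3 .115
python3 - <<'E'
from h import *
s=optics.snapshot('side')
crop('s',s,190,130,350,300,3.5,'pics/s13.png')
E
```

```text
shift [-0.0067  0.0673  0.5196] turn -0.395 | tcp [0.579  0.2086 0.1148] x-axis [-0.0165  0.0128 -0.9998] z-axis [-0.147 -0.989 -0.01 ] q [0.16 0.66 1.55 0.02 0.94 1.86] F [-0.3  0.4 -0.3] gap 0.519 t 16.2833
```

View pics/s13.png

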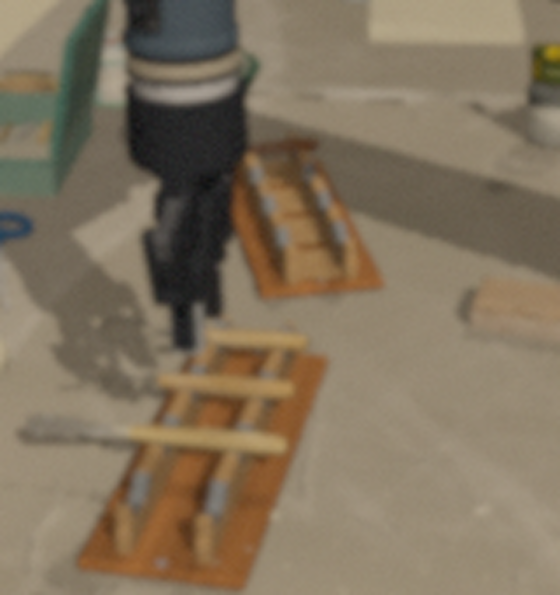

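Seated (130–285, 435). The needle is last.

Emit:
step_arm(
  commands=[
    [-0.001,0.005,0.04,-0.05],
    [-0.001,0.01,0.08,-0.1],
    [-0.002,0.015,0.12,-0.16],
    [-0.002,0.02,0.16,-0.22],
    [-0.003,0.026,0.2,-0.28],
    [-0.003,0.031,0.24,-0.34],
    [-0.004,0.036,0.28,-0.395],
    [-0.004,0.041,0.32,-0.395],
  ],
)

```text
t: 17.0
tcp_pos: [0.5706, -0.1156, 0.1124]
tool_rot: [0.433, 0.567, -0.435, 0.549]
force: [1.4, -0.7, 0.2]
finger_gap: 0.514
```

```bash
python3 tgt.py s 3 .115
```

```text
shift [-0.0053 -0.0506  0.1932] turn 0.001 | tcp [ 0.5706 -0.1156  0.1124] x-axis [-0.0216  0.0139 -0.9997] z-axis [ 0.247 -0.969 -0.019] q [-0.39  0.64  1.63  0.01  0.9   0.92] F [ 1.4 -0.7  0.2] gap 0.514 t 17.0
```

Emit:
step_arm(
  commands=[
    [-0.002,-0.01,0.04,0],
    [-0.003,-0.02,0.08,0],
    [-0.004,-0.03,0.12,0],
    [-0.005,-0.04,0.16,0],
    [-0.005,-0.05,0.193,0],
    [-0.005,-0.05,0.193,0],
    [-0.005,-0.05,0.193,0],
    [-0.005,-0.05,0.193,0],
  ],
)

```text
t: 17.67
tcp_pos: [0.5686, -0.3138, 0.1129]
tool_rot: [0.433, 0.569, -0.435, 0.547]
force: [0.4, 0.1, -0.6]
finger_gap: 0.514
```

```bash
python3 tgt.py s 3 .0215
```

```text
shift [0.0913 0.0021 0.0037] turn 0.001 | tcp [ 0.5686 -0.3138  0.1129] x-axis [-0.0247  0.0171 -0.9995] z-axis [ 0.246 -0.969 -0.023] q [-0.68  0.71  1.44 -0.    1.02  0.65] F [ 0.4  0.1 -0.6] gap 0.514 t 17.6667
```

Emit:
step_arm(
  commands=[
    [0.03,0.002,0.003,0],
    [0.06,0.002,0.003,0],
    [0.075,0.002,0.003,0],
    [0.085,0.002,0.003,0],
    [0.091,0.002,0.003,0],
    [0.091,0.002,0.003,0],
    [0.091,0.002,0.003,0],
  ],
)

```text
t: 18.25
tcp_pos: [0.5696, -0.3142, 0.0223]
tool_rot: [0.433, 0.569, -0.434, 0.548]
force: [-0.3, -0.3, 0.0]
finger_gap: 0.513
```

Emit:
step_arm(
  commands=[
    [0,0,0,0],
    [0,0,0,0],
    [0,0,0,0],
    [0,0,0,0],
    [0,0,0,0],
    [0,0,0,0],
  ],
  jaw=0.0,
)

```text
t: 18.75
tcp_pos: [0.5699, -0.3126, 0.0239]
tool_rot: [0.434, 0.569, -0.434, 0.548]
force: [-0.2, 5.4, 5.3]
finger_gap: 0.14
```

Emit:
step_arm(
  commands=[
    [-0.03,0,0,0],
    [-0.06,0,0,0],
    [-0.09,0,0,0],
    [-0.1,0,0,0],
    [-0.1,0,0,0],
    [-0.1,0,0,0],
    [-0.1,0,0,0],
  ],
)

```text
t: 19.33
tcp_pos: [0.5711, -0.3137, 0.1223]
tool_rot: [0.434, 0.57, -0.434, 0.546]
force: [0.1, 0.6, 0.2]
finger_gap: 0.14
```

```bash
python3 tgt.py d 3 .12
python3 - <<'E'
from h import *
s=optics.snapshot('side')
crop('s',s,190,80,350,220,4,'pics/s14.png')
E
```

```text
shift [ 0.0142  0.1632 -0.5712] turn 0.391 | tcp [ 0.5711 -0.3137  0.1223] x-axis [-0.0262  0.0208 -0.9994] z-axis [ 0.246 -0.969 -0.027] q [-0.67  0.7   1.43 -0.    1.05  0.65] F [0.1 0.6 0.2] gap 0.14 t 19.3333
```

View pics/s14.png

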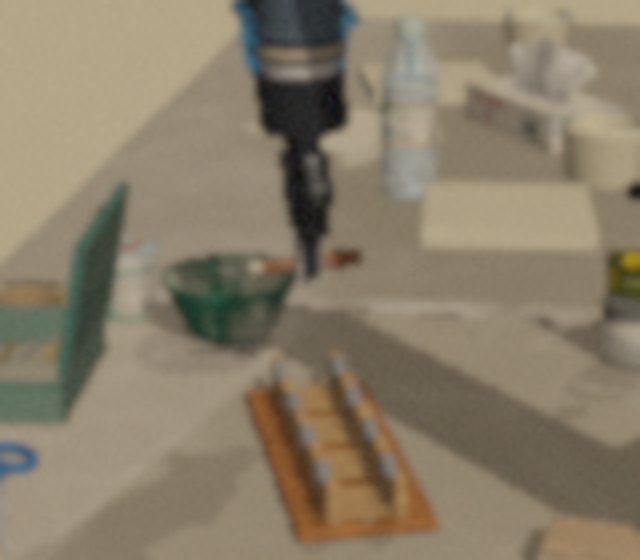

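The needle tool is held level. Carrying it over in two stages.

Emit:
step_arm(
  commands=[
    [0.001,0.011,-0.038,0.05],
    [0.002,0.022,-0.076,0.1],
    [0.003,0.033,-0.114,0.16],
    [0.004,0.044,-0.152,0.22],
    [0.005,0.055,-0.19,0.28],
    [0.006,0.066,-0.228,0.34],
    [0.007,0.077,-0.266,0.391],
    [0.008,0.087,-0.304,0.391],
  ],
)

```text
t: 20.05
tcp_pos: [0.579, 0.0045, 0.1184]
tool_rot: [-0.532, -0.476, 0.538, -0.45]
force: [0.3, -0.0, -0.3]
finger_gap: 0.145
```

```bash
python3 tgt.py d 3 .12
```

```text
shift [ 0.0042 -0.0303 -0.2741] turn -0.002 | tcp [0.579  0.0045 0.1184] x-axis [-0.0302  0.022  -0.9993] z-axis [-0.144 -0.989 -0.017] q [-0.19  0.63  1.63  0.02  0.92  1.51] F [ 0.3 -0.  -0.3] gap 0.145 t 20.05
```

Emit:
step_arm(
  commands=[
    [0.001,-0.004,-0.04,0],
    [0.001,-0.009,-0.08,0],
    [0.002,-0.013,-0.12,0],
    [0.002,-0.018,-0.16,0],
    [0.003,-0.022,-0.2,0],
    [0.004,-0.026,-0.24,0],
    [0.004,-0.03,-0.274,0],
    [0.004,-0.03,-0.274,0],
  ],
)

```text
t: 20.72
tcp_pos: [0.5871, 0.2866, 0.1183]
tool_rot: [-0.53, -0.478, 0.536, -0.45]
force: [0.5, -0.7, -1.2]
finger_gap: 0.147
```

Emit:
step_arm(
  commands=[
    [0,0,0,0],
    [0,0,0,0],
  ],
)

```text
t: 20.88
tcp_pos: [0.5855, 0.287, 0.1162]
tool_rot: [-0.529, -0.479, 0.537, -0.45]
force: [0.7, -0.1, -0.8]
finger_gap: 0.145
```

```bash
python3 tgt.py d 3 .0235
```

```text
shift [0.0924 0.0073 0.0081] turn 0.005 | tcp [0.5855 0.287  0.1162] x-axis [-0.0356  0.0235 -0.9991] z-axis [-0.137 -0.99  -0.018] q [0.27 0.71 1.44 0.04 1.03 1.96] F [ 0.7 -0.1 -0.8] gap 0.145 t 20.8833
```

Emit:
step_arm(
  commands=[
    [0.01,0.007,0.008,0.005],
    [0.03,0.007,0.008,0.005],
    [0.06,0.007,0.008,0.005],
    [0.08,0.007,0.008,0.005],
    [0.088,0.007,0.008,0.005],
    [0.092,0.007,0.008,0.005],
    [0.092,0.007,0.008,0.005],
    [0.092,0.007,0.008,0.005],
  ],
)

```text
t: 21.55
tcp_pos: [0.5879, 0.2799, 0.0256]
tool_rot: [-0.531, -0.478, 0.539, -0.447]
force: [-4.8, 4.6, 12.0]
finger_gap: 0.143
```

```bash
python3 tgt.py d 3 .0235
python3 - <<'E'
from h import *
s=optics.snapshot('side')
crop('s',s,190,130,350,300,3.5,'pics/s15.png')
E
```

```text
shift [ 0.0021  0.0004 -0.0003] turn -0.003 | tcp [0.5879 0.2799 0.0256] x-axis [-0.0366  0.026  -0.999 ] z-axis [-0.145 -0.989 -0.02 ] q [0.26 0.83 1.48 0.05 0.86 1.94] F [-4.8  4.6 12. ] gap 0.143 t 21.55
```

View pics/s15.png

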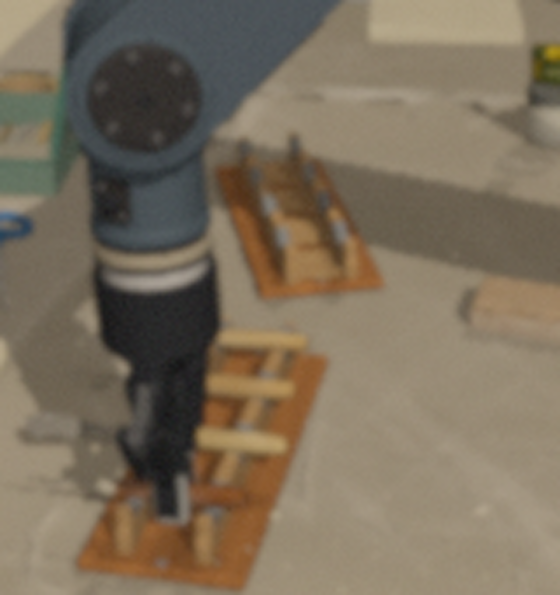

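The needle is down in the left-end notches (handle end near (225,493)), with contact force 12 N. Releasing, then retracting so both cameras can see the rest.

Emit:
step_arm(
  commands=[
    [0,0,0,0],
    [0,0,0,0],
    [0,0,0,0],
    [0,0,0,0],
  ],
  jaw=0.044,
)

```text
t: 21.93
tcp_pos: [0.588, 0.2786, 0.025]
tool_rot: [-0.531, -0.477, 0.539, -0.446]
force: [1.0, -0.4, 0.4]
finger_gap: 0.517
```

Emit:
step_arm(
  commands=[
    [-0.01,0,0,0],
    [-0.03,0,0,0],
    [-0.06,0,0,0],
    [-0.09,0,0,0],
    [-0.12,0,0,0],
    [-0.12,0,0,0],
  ],
)

```text
t: 22.43
tcp_pos: [0.5971, 0.2763, 0.152]
tool_rot: [0.535, 0.475, -0.535, 0.449]
force: [0.1, 0.5, 1.4]
finger_gap: 0.519
```

Emit:
step_arm(
  commands=[
    [0,0.01,0.04,0],
    [0,0.02,0.08,0],
    [0,0.03,0.12,0],
    [0,0.04,0.16,0],
    [0,0.05,0.2,0],
    [0,0.06,0.24,0],
    [0,0.07,0.28,0],
    [0,0.08,0.32,0],
  ],
)

```text
t: 23.1
tcp_pos: [0.629, -0.054, 0.1419]
tool_rot: [-0.535, -0.475, 0.535, -0.448]
force: [-0.1, 0.5, -0.2]
finger_gap: 0.515
```

Emit:
step_arm(
  commands=[
    [0,0,0.04,0],
    [0,0,0.08,0],
    [0,0,0.12,0],
    [0,0,0.16,0],
    [0,0,0.2,0],
    [0,0,0.24,0],
    [0,0,0.24,0],
    [0,0,0.24,0],
  ],
)

```text
t: 23.77
tcp_pos: [0.5929, -0.2944, 0.1357]
tool_rot: [-0.536, -0.474, 0.536, -0.447]
force: [0.5, 0.0, -0.5]
finger_gap: 0.523
```

Run:
```python
from h import *
t=optics.snapshot('top');s=optics.snapshot('side')
cv2.imwrite('pics/top_end.png',t[:,:,::-1]);cv2.imwrite('pics/side_end.png',s[:,:,::-1])
crop('t',t,150,110,290,220,5.5,'pics/t16.png');crop('s',s,190,130,350,300,3.5,'pics/s16.png')
```

```text
(no output)
```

View pics/t16.png

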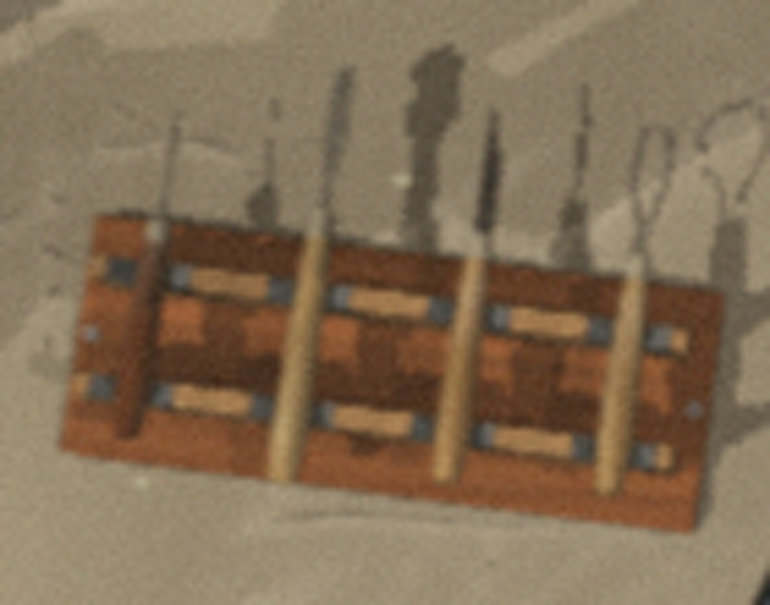

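View pics/s16.png

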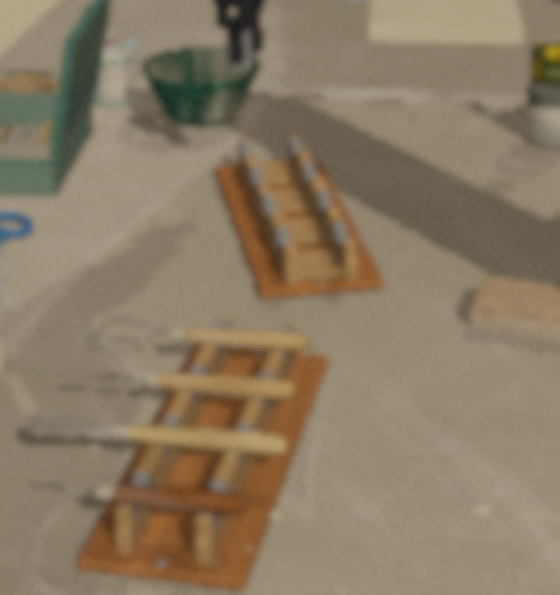

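All four tools lie in their notches: needle, spatula, knife and loop from left to right in the top crop. Now a numeric check.

Run:
```python
from m import *
ct=T([[637,265],[608,490],[476,255],[447,480],[318,232],[284,480],[156,232],[128,435]],150,110,5.5)
cs=T([[180,337],[305,343],[155,382],[292,388],[130,435],[285,443],[103,494],[240,503]],190,130,3.5)
tr=tri(ct,cs); L=[('loop',.082,-.105),('knife',.084,-.035),('spatula',.093,.035),('needle',.074,.105)]
for k,(n,b,y) in enumerate(L):
    q=[E[2].T@(tr[j,:2]-E[0]) for j in(2*k,2*k+1)]; d=q[0]-q[1]; u=d/np.linalg.norm(d)
    o=q[1]+u*b; print(n,'origin',o.round(4),'want y',y,'angle',round(np.arctan2(d[1],d[0]),3),'axis z',tr[2*k:2*k+2,2].round(4),'gap',tr[2*k:2*k+2,3].round(4))
print(telemetry.sense()['force'].round(1),telemetry.sense()['t'])
```

```text
loop origin [ 0.0932 -0.1033] want y -0.105 angle 0.002 axis z [0.0326 0.0377] gap [0.0029 0.0013]
knife origin [ 0.0908 -0.0327] want y -0.035 angle 0.015 axis z [0.0339 0.0398] gap [0.0007 0.0011]
spatula origin [0.0908 0.0371] want y 0.035 angle 0.012 axis z [0.0332 0.0394] gap [0.0037 0.0021]
needle origin [0.0846 0.1078] want y 0.105 angle 0.02 axis z [0.0337 0.0379] gap [0.0011 0.001 ]
[ 0.7 -0.2 -0.4] 23.8667
```

All are inside tolerance and the gripper is clear at z = 0.136, so I'll hand in.

```bash
python3 -c "
from station import manip; print(manip.sign_off())"
```

```text
the job is handed in; nothing more can be done
None
```

I moved all four tools to the empty rest in reverse order and handed the job in at about 24 s of robot time. From left to right they now lie needle, spatula, knife, loop. No verdict was reported.

My last check used both cameras, with the gripper clear at z ≈ 0.136 m:

| Tool | y error (limit 15 mm) | x error (limit 22 mm) | Angle off the rest's x (limit 0.2 rad) |
|---|---|---|---|
| loop | about 2 mm | about 8 mm | 0.002 rad |
| knife | about 2 mm | about 6 mm | 0.015 rad |
| spatula | about 2 mm | about 6 mm | 0.012 rad |
| needle | about 3 mm | under 1 mm | 0.020 rad |

- **Height:** the handle axes triangulated at 33–40 mm above the table, against about 38 mm expected. I read that as seated, since both views show every tool in both notches.
- **Forces:** the highest I saw was about 14 N (while closing on the loop tool, and again when setting the needle down). I only saw readings at the end of each move, so short peaks in between were not seen.
- **Disagreements:** in the first pictures the side camera put the board edges 9–15 mm off in y from the top camera. I put this down to coarse pixel picks along its line of sight and used the top view. The final picks agreed within 4 mm.
- **Tilt:** the gripper slowly tilted to about 0.04 rad by the last tool, with no visible effect on placement.
- **Not checked:** I did not take repeated pictures to confirm the tools were still.

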